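# Push a loaf tin through the sprung flap of the bakery pass-through

## Task

Take the loaf tin with the yellow lid, set it lengthways between the guide rails in front of the orange flap of the pass-through lane, and push it along from behind with the closed gripper, above the height of the flap, until it is wholly past the flap and the flap has sprung shut behind it, so that the tin cannot come back. Feel for the end and push no harder than about 20 N: do not ram the tin into the lane, and leave the other tin and the jar where they are.

Things in the scene. Friction and masses are not known exactly. Their poses are not given: they have to be found in the camera images.
- tin_center (a point): Centre (half-way up, 37.5 mm above its underside) of the lidded loaf tin with the YELLOW lid: a straight-sided steel box 60 mm wide (own x), 120 mm long (own y), 75 mm tall (z), 0.3 to 0.55 kg, standing on the table. Can be gripped across its 60 mm width from above.
- plain_tin_center (a point): Centre of an identical tin with a bare aluminium lid; it stays where it is.
- lane_floor (a point): Point on the pass-through lane's floor (6 mm above the table), on its centre line, level with the NOMINAL place of the flap's hinge. Own +y is the pushing direction, x across, z up. Distances below are along y from here. The insert carrying flap and buffer is clamped anywhere from 28 mm before to 28 mm past nominal; where is not told: see or feel it.
- lane_mouth (a point): Centre of the lane's open mouth on the floor, y = -208 mm. Guide rails reach 20 mm above the table; the channel is 74 mm wide from y = -175 to -80, narrows to 64 mm at -30, then stays so. Set the tin down here, centre near y = -125. Floor friction on the tin is about 1 to 4 N.
- lane_roof (a point): Middle of the near edge of the clear roof, y = 120 mm (roof to y = 215; underside 90 mm, top 94 mm above the table, orange edge bar to 102 mm). Tins enter only by sliding below it.
- flap_nominal (a point): Nominal flap hinge, 46 mm to the -x side of the centre line. Orange flap 62 mm long, 24 to 42 mm above the table; shut, it slants 45 degrees forward, tip at mid-lane 44 mm past the hinge. The tin swings it aside (2 to 6 N if slow) and it snaps shut once the tin's rear is 60 mm past the hinge. Push the tin above 45 mm from the table, or the pusher blocks the flap.
- buffer_nominal (a point): Nominal face of the sprung end buffer, 162 mm past the hinge. It meets the tin's front when its rear is 42 mm past the hinge; 1 N there, 0.5 N more per mm (about 10 N plus friction when the flap snaps shut), solid end when the rear is 65 mm past (5 mm after the flap snaps shut). On release it returns the tin about 16 mm against the shut flap. Pressing on the tin with over 25 N here is ramming.
- flap (a joint): Angle of the orange flap about its upright hinge, rad: 0 shut, growing as a tin swings it in the pushing direction; about 0.5 while a tin stands beside it. It cannot swing the other way.
- jar: closed amber glass jar, 70 mm across, 110 mm tall; origin under its centre
Mind the look-alikes: they are no part of the job. What is shaped like the part that bears tin_center but purple is not meant.

How it is judged:
By the outcome, as a careful person would: the job done as asked, in the order asked, and still so for the second after the job is handed in, with the robot touching nothing.
It also fails if it takes over 72 s, if anything falls off the work surface, if the arm or the gripper's body presses on something with over 40 N, if the wrist force passes 120 N, or if a joint passes its speed limit or range.

## Robot

A 6-joint arm with a two-finger parallel gripper is mounted at the origin on the work surface. World frame = base frame: x ahead of the robot, y to its left, z up, the work surface at z = 0. Lengths are in mm, angles in degrees, forces in N, time in s.
With the tool pointing down it reaches from about 300 to 850 mm from the base axis. Payload 4.2 kg.
Tool frame: the origin (TCP) lies at the very end of the fingers, on their centre line; the grasp point (between the pads) lies 19 mm behind it; z points along the fingers, y is the line along which they close (so a half turn about z gives the same grasp; the last joint's range is limited). The gripper opens to 91 mm and grips with 3 to 60 N. Pads are 32 mm wide; open, the fingers measure 118 mm over their backs; the gripper's body (76 mm by 178 mm) begins 60 mm behind the grasp point.
Start: joints at [75.573, 18.312, 89.639, -0, 72.044, -1.146], TCP at [132.096, 559.637, 213.976] pointing down, gripper open.
Joint ranges: [-177.97, 177.97], [-48.28, 115.42], [12.27, 149.76], [-77.06, 257.06], [2.81, 150.46], [-146.56, 146.56]. Speed limits (degrees/s): [147.25, 147.25, 180, 180, 180, 180].

## Interface

Orientations are given as [roll, pitch, yaw] about the fixed x, y, z axes, in that order (R = Rz(yaw) Ry(pitch) Rx(roll)).
In Python, from workcell import env, eyes gives the robot as it stands.
- The arm moves only by the tool send_rows, never from a script. Its argument "targets" is text: rows parted by semicolons, each of 7 numbers parted by spaces: the shift along the tool's x, y, z in m, then the turn, a rotation vector about the tool's x, y, z in degrees, then the opening in per cent of the stroke, from 0 (shut) to 100 (fully open). A call has 1 to 12 rows; each row is the pose to reach, as a shift and turn from the pose commanded when the call began, along the tool's axes at that moment; what a row does not reach only later rows make up. A row lasts 1/12 s, in which the tool goes at most 41.7 mm and 7.16 degrees, less where a joint would pass 70% of its speed; a pose out of reach is approached as far as the arm can. A call with a gripper value outside its range is refused whole. The fingers move at their own pace and stop on an object; "grip_force" is the grip in N (left out, the last holds). Time passes only in rows, so rows that repeat a pose let the fingers close. It gives the time, the measured TCP pose, the force, the opening and the grip force at its end, in the units of the state.
- env.state(): the state, without advancing time (a new reading comes with each control period).
- eyes.grab_frame(name): name is "scene" or "top" or "wrist"; returns a dict with "image" (384x512x3 uint8, blue, green, red), "fovy" (degrees; the focal length in pixels is half the picture's height over the tangent of half this angle, whatever the lens; pixels are square), "cx", "cy" (the principal point, pixels), "D" ([k1, k2, p1, p2, k3] as OpenCV has them; the pictures are not rectified), "eye" and "attitude" of the camera in the world. Camera axes: x right, y up, looking along -z (the intrinsics and any distortion apply to the point x, -y, -z); pixel columns grow to the right and rows downward; lengths in mm; the calibration is good to about 2 mm. A picture is of the moment at which its call begins. There is no depth.
- env.job_done(): hands the job in; it is judged then, once.
The state is a dict: "time_s": time; "qpos": joint angles; "qvel": joint speeds; "effort": joint torques, N m; "ee_pos": TCP position; "ee_rot": TCP orientation; "force": force on the tool from outside, world axes, zero at the start; "torque": the same for the moment, N m; "gripper_width": finger opening in mm; "gripper_force": force on a finger pad.
Only numpy, scipy, OpenCV 4.12 (cv2) and the standard library are available. Lean on these libraries where they do the work, as an engineer would, in place of code of your own. Each camera call takes 0.05 s, during which the arm holds its last target. There are 200 camera calls.

## Working session

There is one attempt and no reset: what is moved stays moved. The work goes in short steps, Python scripts to look and compute and a tool call to move; the robot and the scene stay as the last step left them, time stands still between calls to the robot, and variables do not carry over. Pictures are saved under pics/ and viewed, at most 10 in all, crops included, and the job is handed in when it is done.

Besides the shell and the picture viewer there is one more tool, called after ">>>" by a JSON object that holds its "op" and its "data". send_rows: Moves the arm, as the interface text tells. Its arguments: {"type":"object","properties":{"targets":{"type":"string"},"grip_force":{"type":"number"}},"required":["targets"]}

```bash
mkdir -p pics
cat > h.py <<'E'
import numpy as np, cv2
from workcell import env, eyes
from scipy.spatial.transform import Rotation as R
def grab(n,fn=None):
    f=eyes.grab_frame(n)
    if fn: cv2.imwrite(fn,f["image"])
    return f
def K(f):
    h,w=f["image"].shape[:2]; fl=h/2/np.tan(np.radians(f["fovy"])/2)
    return np.array([[fl,0,f["cx"]],[0,fl,f["cy"]],[0,0,1.]])
def rot(f):
    a=np.array(f["attitude"],float)
    return a if a.shape==(3,3) else R.from_euler('xyz',a,degrees=True).as_matrix()
def pix2w(f,px,z):
    p=cv2.undistortPoints(np.array(px,float).reshape(-1,1,2),K(f),np.array(f["D"],float)).reshape(-1,2)
    d=np.c_[p[:,0],-p[:,1],-np.ones(len(p))]@rot(f).T
    e=np.array(f["eye"],float); return e+d*((z-e[2])/d[:,2])[:,None]
def w2pix(f,P):
    c=(np.array(P,float).reshape(-1,3)-np.array(f["eye"]))@rot(f); c=c*[1,-1,-1]
    return cv2.projectPoints(c,np.zeros(3),np.zeros(3),K(f),np.array(f["D"],float))[0].reshape(-1,2)
E
python3 - <<'E'
from h import *
import pickle
fs={n:grab(n) for n in("scene","top")}
pickle.dump(fs,open("f0.pkl","wb"))
for n,f in fs.items(): print(n,{k:v for k,v in f.items() if k!="image"})
cv2.imwrite("pics/top.png",cv2.resize(fs["top"]["image"],(800,600)));cv2.imwrite("pics/scene.png",cv2.resize(fs["scene"]["image"],(800,600)))
print(env.state())
E
```

```text
scene {'fovy': 53.14077490304243, 'cx': 256.8950864925857, 'cy': 193.1334523003703, 'D': array([-0.03216765,  0.        ,  0.        ,  0.        ,  0.        ]), 'eye': array([1178.55784377, -243.74341371, 1120.07169744]), 'attitude': array([31.5002985 , -0.81821506, 75.23310034])}
top {'fovy': 44.65057051833381, 'cx': 258.2546396038473, 'cy': 197.62217369576567, 'D': array([-0.17232405,  0.        ,  0.        ,  0.        ,  0.        ]), 'eye': array([ 289.31988539,  -95.84711161, 1489.78864832]), 'attitude': array([ 10.73357566,   0.73237938, -88.47666732])}
{'time_s': 0.1, 'qpos': array([ 7.55732817e+01,  1.83451464e+01,  8.97006377e+01,  7.13241303e-05,
        7.20426096e+01, -1.14697307e+00]), 'qvel': array([-0.04344876, -0.07017226, -0.19732998,  0.06766135,  0.09672923,
        0.15758983]), 'effort': array([-4.43494710e-04, -4.13334095e+01, -2.32508361e+01,  7.28671253e-02,
        4.21514700e-02, -6.60826640e-05]), 'ee_pos': array([131.97578025, 559.17853283, 213.22445653]), 'ee_rot': array([-1.79911625e+02, -1.83718892e-03,  1.66720231e+02]), 'force': array([-0.33906866, -0.37507731, -0.46807138]), 'torque': array([-0.05952442,  0.0091113 , -0.01680484]), 'gripper_force': 0.0, 'gripper_width': 91.17990767678458}
```

View pics/top.png

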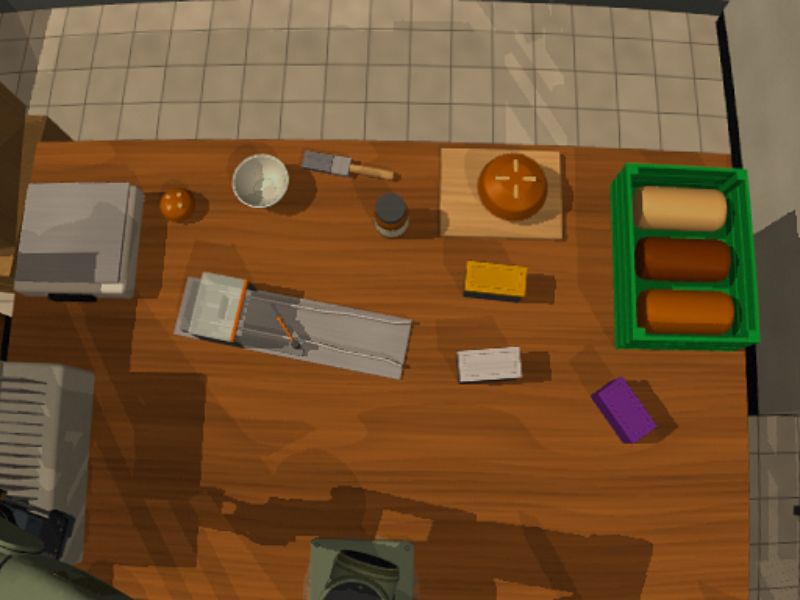

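View pics/scene.png

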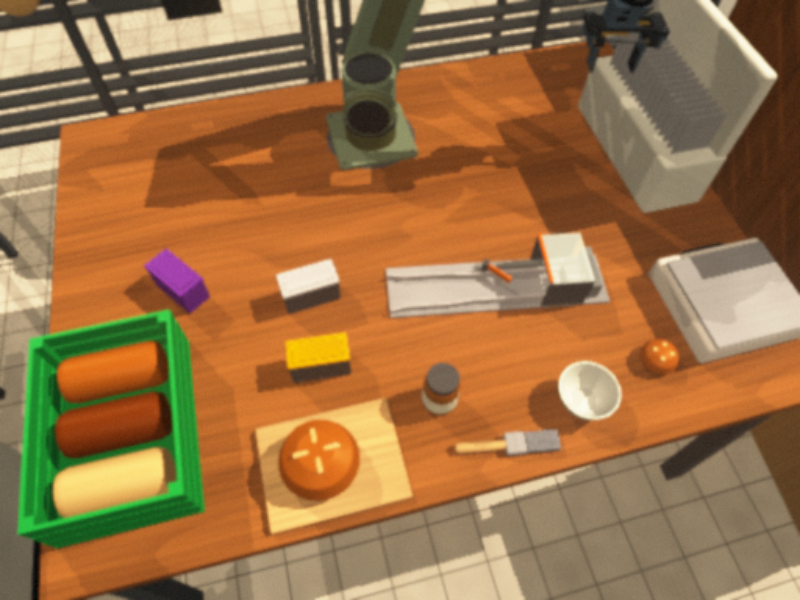

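The picture shows three box-shaped tins in the top view (800x600). One is yellow at (495,280), one has a bare lid at (489,365), and one is purple at (623,410). Yellow fits the description. The lane mouth is near (405,350), the flap near (288,330) and the roof edge near (240,310). I'll confirm this with an enlarged crop.

Run:
```python
from h import *
import pickle
fs=pickle.load(open("f0.pkl","rb"))
t=fs["top"]["image"][160:250,105:345]
s=fs["scene"]["image"][140:250,175:395]
a=cv2.resize(t,(800,300),interpolation=cv2.INTER_CUBIC); b=cv2.resize(s,(600,300),interpolation=cv2.INTER_CUBIC)
c=np.zeros((600,800,3),np.uint8); c[:300]=a; c[300:,:600]=b
cv2.imwrite("pics/crop.png",c)
f=fs["top"]; hsv=cv2.cvtColor(f["image"],cv2.COLOR_BGR2HSV)
m=cv2.inRange(hsv,(20,150,90),(32,255,255)); m[:160]=0;m[200:]=0;m[:,:280]=0;m[:,350:]=0
cs=max(cv2.findContours(m,0,2)[0],key=cv2.contourArea)
r=cv2.minAreaRect(cs);print(r)
w=pix2w(f,cv2.boxPoints(r),75);print(w)
print(w.mean(0),np.linalg.norm(w[1]-w[0]),np.linalg.norm(w[2]-w[1]))
```

```text
((316.808349609375, 178.12232971191406), (38.991127014160156, 19.17596435546875), 6.115502834320068)
[[ 597.740117   -187.70234856   75.        ]
 [ 658.81543849 -193.47180954   75.        ]
 [ 648.61342291 -315.03160731   75.        ]
 [ 587.57896189 -308.22160086   75.        ]]
[ 623.18698507 -251.10684157   75.        ] 61.34722140874509 121.98715323910179
```

View pics/crop.png

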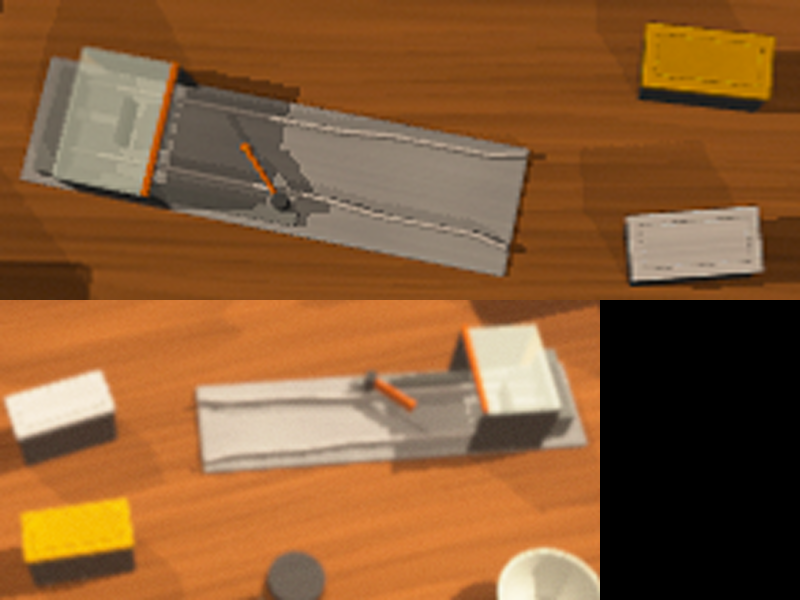

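The crop confirms the yellow-lid tin at crop (708,66), beside the bare-lid tin at (694,245). The lane mouth's corners are at (527,150) and (505,275), the roof bar runs from (177,65) to (147,195), and the flap runs from hinge (280,200) to tip (244,145).

Run:
```python
from h import *
import pickle
fs=pickle.load(open("f0.pkl","rb"));f=fs["top"]
t=lambda l:np.array(l)/(800/240)+[105-.35,160-.35]
M=pix2w(f,t([(527,150),(505,275)]),6); E=pix2w(f,t([(52,57),(22,180)]),6)
B=pix2w(f,t([(177,65),(147,195)]),102); H=pix2w(f,t([(280,200)]),42)[0];T=pix2w(f,t([(244,145)]),42)[0]
print(M,E,B,H,T,sep="\n")
mm=M.mean(0);em=E.mean(0);bm=B.mean(0)
for n,d in(("floor",em-mm),("side",E[0]-M[0]),("side2",E[1]-M[1]),("bar",bm-mm)):print(n,np.degrees(np.arctan2(d[1],d[0])),np.linalg.norm(d[:2]))
d=(em-mm)[:2];u=d/np.linalg.norm(d);n=np.array([u[1],-u[0]])
for k,P in(("bar",bm),("H",H),("T",T)):
    v=(P-mm)[:2];print(k,"along",v@u-208,"x",v@n)
# scene view
g=fs["scene"];s=lambda l:(np.array(l)-[0,300])/(600/220)+[175-.3,140-.3]
M2=pix2w(g,s([(197,387),(204,471)]),6);E2=pix2w(g,s([(563,349),(586,444)]),6)
B2=pix2w(g,s([(467,328),(489,411)]),102)
H2=pix2w(g,s([(372,377)]),42);T2=pix2w(g,s([(413,407)]),42)
print("scene",M2,E2,B2,H2,T2,sep="\n")
d=E2.mean(0)-M2.mean(0);print(np.degrees(np.arctan2(d[1],d[0])))
q=pix2w(g,s([(22,540),(30,566),(132,545),(130,500)]),75);print(q)
```

```text
[[547.32386062 -84.497003     6.        ]
 [425.86092753 -66.55022674   6.        ]]
[[629.50719982 391.08211806   6.        ]
 [504.84488206 411.39175531   6.        ]]
[[602.23048046 239.78067471 102.        ]
 [480.41143514 259.5345233  102.        ]]
[487.46123435 146.8149212   42.        ]
[539.21972377 184.16757132  42.        ]
floor 80.4063517935415 483.5228512274119
side 80.19572294155239 482.6278085897943
side2 80.6161994781485 484.424404093314
bar 80.44655126294047 329.75451102550414
bar along 121.7544298628747 x -0.23136006526531255
H along 11.373825121262882 x -36.19812644390592
T along 56.83012124043677 x 8.611323912327903
scene
[[427.67723106 -65.66820829   6.        ]
 [551.51143385 -87.65091274   6.        ]]
[[487.39411996 423.02478308   6.        ]
 [632.40581558 388.76960113   6.        ]]
[[488.1008072  262.93723932 102.        ]
 [609.25531318 242.3074237  102.        ]]
[[491.1807944  146.39649711  42.        ]]
[[546.83438854 181.05854378  42.        ]]
81.71067077911597
[[ 626.26018341 -314.33714681   75.        ]
 [ 659.73150765 -310.87842273   75.        ]
 [ 662.37332386 -197.62812609   75.        ]
 [ 606.48207251 -187.90430901   75.        ]]
```

>>> {"op": "send_rows", "data": {"targets": "-0.664 -0.676 -0.03 0 0 81.5 100;-0.664 -0.676 -0.03 0 0 81.5 100;-0.664 -0.676 -0.03 0 0 81.5 100;-0.664 -0.676 -0.03 0 0 81.5 100;-0.664 -0.676 -0.03 0 0 81.5 100;-0.664 -0.676 -0.03 0 0 81.5 100;-0.664 -0.676 -0.03 0 0 81.5 100;-0.664 -0.676 -0.03 0 0 81.5 100;-0.664 -0.676 -0.03 0 0 81.5 100;-0.664 -0.676 -0.03 0 0 81.5 100;-0.664 -0.676 -0.03 0 0 81.5 100;-0.664 -0.676 -0.03 0 0 81.5 100"}}

```text
time_s: 1.1
ee_pos: [391.3, 130.2, 229.8]
ee_rot: [180.0, -0.0, 84.9]
force: [0.5, 0.9, 0.0]
gripper_width: 90.9
gripper_force: 0.0
```

>>> {"op": "send_rows", "data": {"targets": "-0.36 0.263 0 0 0 0 100;-0.36 0.263 0 0 0 0 100;-0.36 0.263 0 0 0 0 100;-0.36 0.263 0 0 0 0 100;-0.36 0.263 0 0 0 0 100;-0.36 0.263 0 0 0 0 100;-0.36 0.263 0 0 0 0 100;-0.36 0.263 0 0 0 0 100;-0.36 0.263 0 0 0 0 100;-0.36 0.263 0 0 0 0 100;-0.36 0.263 0 0 0 0 100;-0.36 0.263 0 0 0 0 100"}}

```text
time_s: 2.1
ee_pos: [625.0, -253.7, 227.4]
ee_rot: [-180.0, 0.1, 85.0]
force: [-0.3, -0.4, 0.2]
gripper_width: 91.2
gripper_force: 0.0
```

Run:
```python
from h import *
f=grab("wrist"); cv2.imwrite("pics/w1.png",f["image"]);print({k:v for k,v in f.items() if k!="image"})
hsv=cv2.cvtColor(f["image"],cv2.COLOR_BGR2HSV)
m=cv2.inRange(hsv,(20,150,90),(32,255,255))
cs=max(cv2.findContours(m,0,2)[0],key=cv2.contourArea)
r=cv2.minAreaRect(cs);print(r)
w=pix2w(f,cv2.boxPoints(r),75);print(w.round(1))
print(w.mean(0),[(np.linalg.norm(w[i+1]-w[i]),np.degrees(np.arctan2(*(w[i+1]-w[i])[1::-1]))) for i in(0,1)])
s=env.state();print(s["ee_pos"],s["ee_rot"])
```

```text
{'fovy': 61.0907525039965, 'cx': 260.4062210997886, 'cy': 191.4470212321178, 'D': array([-0.01086889,  0.        ,  0.        ,  0.        ,  0.        ]), 'eye': array([ 630.43960787, -187.42880137,  398.35306486]), 'attitude': array([-13.62370527,   0.01903448,  -5.05223871])}
((260.5, 174.5), (117.0, 61.0), 90.0)
[[ 600.7 -188.    75. ]
 [ 659.6 -193.2   75. ]
 [ 651.6 -313.3   75. ]
 [ 587.5 -307.6   75. ]]
[ 624.84913018 -250.51127928   75.        ] [(np.float64(59.09740711025044), np.float64(-5.051971386237179)), (np.float64(120.36676093244712), np.float64(-93.78889279789404))]
[ 623.54804624 -250.85825385  227.71738677] [-1.79884578e+02 -3.27083792e-02  8.50470212e+01]
```

View pics/w1.png

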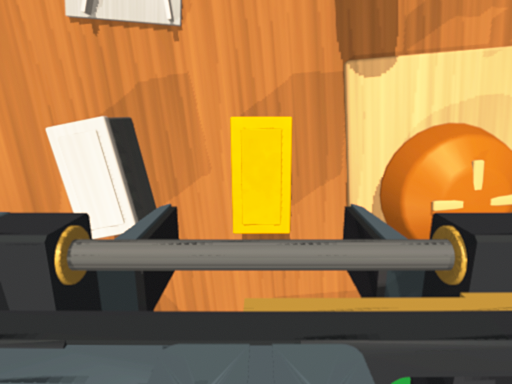

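The wrist view shows the yellow lid centred at (260,175) and square to the gripper, so I'm going down and gripping it.

>>> {"op": "send_rows", "data": {"targets": "0 0.001 0.04 0 0 0 100;0 0.001 0.08 0 0 0 100;0 0.001 0.115 0 0 0 100;0 0.001 0.14 0 0 0 100;0 0.001 0.16 0 0 0 100;0 0.001 0.175 0 0 0 100;0 0.001 0.183 0 0 0 100;0 0.001 0.183 0 0 0 100;0 0.001 0.183 0 0 0 40;0 0.001 0.183 0 0 0 40;0 0.001 0.183 0 0 0 40;0 0.001 0.183 0 0 0 40", "grip_force": 25}}

```text
time_s: 3.15
ee_pos: [624.7, -248.7, 48.1]
ee_rot: [179.9, 0.0, 85.2]
force: [-0.0, 1.0, -1.0]
gripper_width: 67.4
gripper_force: 0.0
```

>>> {"op": "send_rows", "data": {"targets": "0 0 0 0 0 0 40;0 0 0 0 0 0 40;0 0 0 0 0 0 40;0 0 0 0 0 0 40;0 0 -0.02 0 0 0 40;0 0 -0.05 0 0 0 40;0 0 -0.08 0 0 0 40;0 0 -0.11 0 0 0 40;0 0 -0.13 0 0 0 40;0 0 -0.13 0 0 0 40"}}

```text
time_s: 3.98
ee_pos: [625.9, -249.4, 181.0]
ee_rot: [179.6, 0.1, 85.2]
force: [1.4, 0.8, -3.0]
gripper_width: 59.8
gripper_force: 25.0
```

>>> {"op": "send_rows", "data": {"targets": "0.035 -0.021 0 0 0 0.8 40;0.07 -0.042 0 0 0 1.6 40;0.105 -0.063 0 0 0 2.4 40;0.14 -0.084 0 0 0 3.2 40;0.175 -0.105 0 0 0 4 40;0.205 -0.123 0 0 0 4.8 40;0.23 -0.138 0 0 0 4.8 40;0.244 -0.1465 0 0 0 4.8 40;0.244 -0.1465 0.02 0 0 4.8 40;0.244 -0.1465 0.04 0 0 4.8 40;0.244 -0.1465 0.05 0 0 4.8 40;0.244 -0.1465 0.05 0 0 4.8 40"}}

```text
time_s: 4.98
ee_pos: [495.1, 6.8, 122.9]
ee_rot: [-179.5, 0.1, 80.4]
force: [0.3, -0.3, -3.0]
gripper_width: 59.9
gripper_force: 25.0
```

Run:
```python
from h import *
f=grab("wrist"); g=grab("scene")
a=cv2.resize(f["image"],(512,384)); s=cv2.resize(g["image"][130:260,220:400],(512,370))
t=grab("top"); tt=cv2.resize(t["image"][160:250,105:285],(512,256))
c=np.zeros((600,800,3),np.uint8); c[:300,:400]=cv2.resize(a,(400,300)); c[:300,400:]=cv2.resize(s,(400,300)); c[300:556,:512]=tt
cv2.imwrite("pics/c2.png",c)
s=env.state();print(s["ee_pos"],s["ee_rot"],s["force"])
```

```text
[498.76349568   6.55922985 126.7221012 ] [-1.79995089e+02 -2.99057854e-03  8.03920463e+01] [ 1.14617837  0.06535731 -3.05129037]
```

View pics/c2.png

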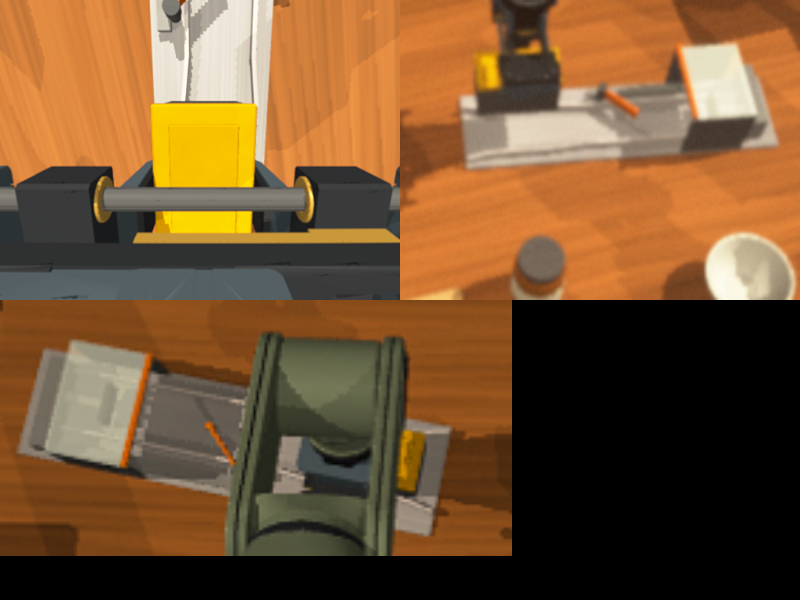

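The wrist view shows the tin held over the lane, with the rails and flap hinge ahead. I'll enlarge that part to check the lane's centre line.

Run:
```python
from h import *
import pickle
f=grab("wrist");pickle.dump(f,open("w2.pkl","wb"))
cv2.imwrite("pics/w2.png",cv2.resize(f["image"][0:140,180:360],(771,600),interpolation=cv2.INTER_CUBIC))
```

```text
(no output)
```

View pics/w2.png

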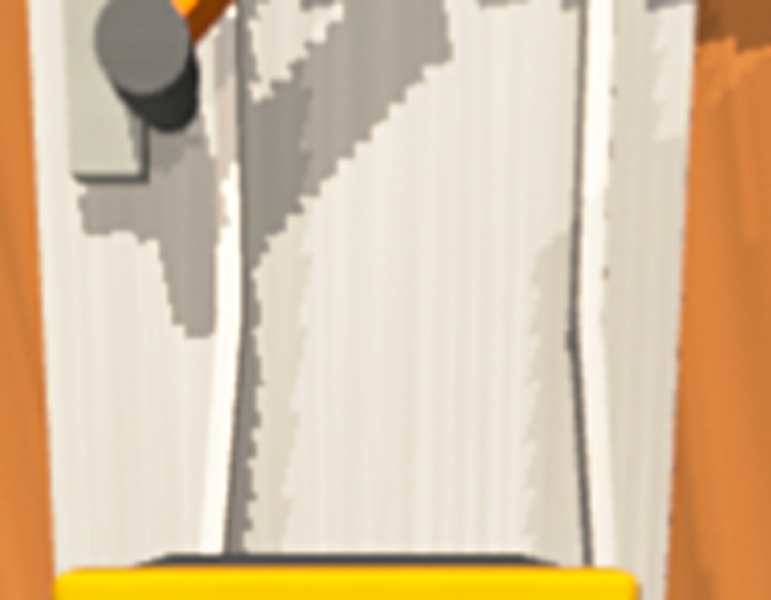

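The crop shows the floor's edges at x=52 and 673 on row 500 and at 40 and 686 on row 200. The rails' inner edges are at 240 and 580 on row 330, and the hinge post is at (143,45).

Run:
```python
from h import *
import pickle
f=pickle.load(open("w2.pkl","rb"))
t=lambda l:np.array(l)/(600/140)+[180-.4,-.4]
P=np.r_[pix2w(f,t([(52,500),(673,500),(38,200),(686,200)]),6),pix2w(f,t([(241,330),(580,330),(240,120),(584,120)]),20),pix2w(f,t([(143,45)]),48)]
o=np.array([486.6,-75.5]);a=np.radians(80.4);u=np.array([np.cos(a),np.sin(a)]);n=np.array([u[1],-u[0]])
for p in P: print(p.round(1),"along",round((p[:2]-o)@u-208,1),"x",round((p[:2]-o)@n,1))
s=env.state();p=s["ee_pos"];print(p,s["ee_rot"],(p[:2]-o)@u-208,(p[:2]-o)@n)
```

```text
[449.7  79.4   6. ] along -61.4 x -62.2
[574.6  58.2   6. ] along -61.5 x 64.5
[459.2 135.7   6. ] along -4.3 x -62.2
[583.7 114.5   6. ] along -4.4 x 64.1
[494.5 103.7  20. ] along -30.0 x -22.1
[557.7  93.   20. ] along -30.0 x 42.0
[501.1 139.7  20. ] along 6.6 x -21.6
[563.2 129.2  20. ] along 6.6 x 41.4
[488.4 146.6  48. ] along 11.3 x -35.2
[499.12416707   6.5504812  127.23656543] [ 1.79936940e+02 -1.69022361e-02  8.03868959e+01] -125.00991105419091 -1.3346768165166487
```

Useful correction: the rails' centre line lies 10 mm to +x of the base plate's centre, and the hinge is at about +11 mm, 46 mm from that line. I'll shift 11 mm across and lower the tin.

>>> {"op": "send_rows", "data": {"targets": "0 0.006 0 0 0 0 40;0 0.0113 0 0 0 0 40;0 0.0113 0 0 0 0 40;0 0.0113 0.02 0 0 0 40;0 0.0113 0.04 0 0 0 40;0 0.0113 0.055 0 0 0 40;0 0.0113 0.065 0 0 0 40;0 0.0113 0.07 0 0 0 40;0 0.0113 0.072 0 0 0 40;0 0.0113 0.072 0 0 0 40;0 0.0113 0.072 0 0 0 40"}}

```text
time_s: 6.1
ee_pos: [510.4, 4.9, 55.5]
ee_rot: [179.9, -0.0, 80.4]
force: [-0.7, 0.5, -4.3]
gripper_width: 60.3
gripper_force: 25.0
```

>>> {"op": "send_rows", "data": {"targets": "0 0 0.001 0 0 0 40;0 0 0.002 0 0 0 40;0 0 0.003 0 0 0 40;0 0 0.003 0 0 0 40"}}

```text
time_s: 6.43
ee_pos: [510.4, 4.8, 53.7]
ee_rot: [179.9, -0.0, 80.4]
force: [-2.6, -0.7, 7.6]
gripper_width: 60.2
gripper_force: 25.0
```

>>> {"op": "send_rows", "data": {"targets": "0 0 -0.001 0 0 0 90;0 0 -0.001 0 0 0 90;0 0 -0.001 0 0 0 90;0 0 -0.001 0 0 0 90;0 0 -0.03 0 0 0 90;0 0 -0.06 0 0 0 90;-0.03 0 -0.06 0 0 0 0;-0.06 0 -0.06 0 0 0 0;-0.095 0 -0.06 0 0 0 0;-0.115 0 -0.06 0 0 0 0;-0.115 0 -0.06 0 0 0 0;-0.115 0 -0.06 0 0 0 0"}}

```text
time_s: 7.43
ee_pos: [490.3, -109.0, 111.6]
ee_rot: [-180.0, -0.0, 80.3]
force: [-0.8, 0.1, -0.4]
gripper_width: 44.5
gripper_force: 0.0
```

Run:
```python
from h import *
f=grab("wrist");t=grab("top");g=grab("scene")
c=np.zeros((600,800,3),np.uint8); c[:300,:400]=cv2.resize(f["image"],(400,300)); c[:300,400:]=cv2.resize(g["image"][130:260,220:400],(400,300))
c[300:556,:512]=cv2.resize(t["image"][160:250,105:285],(512,256)); cv2.imwrite("pics/c3.png",c)
s=env.state();print(s)
hsv=cv2.cvtColor(f["image"],cv2.COLOR_BGR2HSV)
m=cv2.inRange(hsv,(20,150,90),(32,255,255))
cs=max(cv2.findContours(m,0,2)[0],key=cv2.contourArea)
r=cv2.minAreaRect(cs);w=pix2w(f,cv2.boxPoints(r),81);print(w.round(1))
o=np.array([486.6,-75.5]);a=np.radians(80.4);u=np.array([np.cos(a),np.sin(a)]);n=np.array([u[1],-u[0]])
for p in list(w)+[s["ee_pos"]]: print("along",round((p[:2]-o)@u-208,1),"x",round((p[:2]-o)@n-10,1))
```

```text
{'time_s': 7.5833, 'qpos': array([-1.36944249e+01,  1.71094694e+01,  1.07683192e+02,  3.35202561e-02,
        5.52269233e+01, -4.18378459e+00]), 'qvel': array([ 0.4348004 ,  0.06293506,  0.03571109, -0.12654273,  0.01287543,
       -0.03080394]), 'effort': array([-4.65913285e-01, -3.64501548e+01, -1.95915967e+01,  4.32210951e-02,
        4.12835134e-02,  3.44477470e-03]), 'ee_pos': array([ 490.55039927, -107.53021829,  111.60909593]), 'ee_rot': array([-1.79982471e+02, -2.88833990e-02,  8.04702330e+01]), 'force': array([-0.73976596,  0.09597823,  0.47059857]), 'torque': array([-0.14947491,  0.04650372,  0.01430667]), 'gripper_force': 0.0, 'gripper_width': 32.75395393112747}
[[483.1  22.1  81. ]
 [541.1  12.2  81. ]
 [531.2 -62.1  81. ]
 [467.8 -51.2  81. ]]
along -112.3 x -29.7
along -112.5 x 29.1
along -187.3 x 31.7
along -187.1 x -32.6
along -238.9 x -0.8
```

View pics/c3.png

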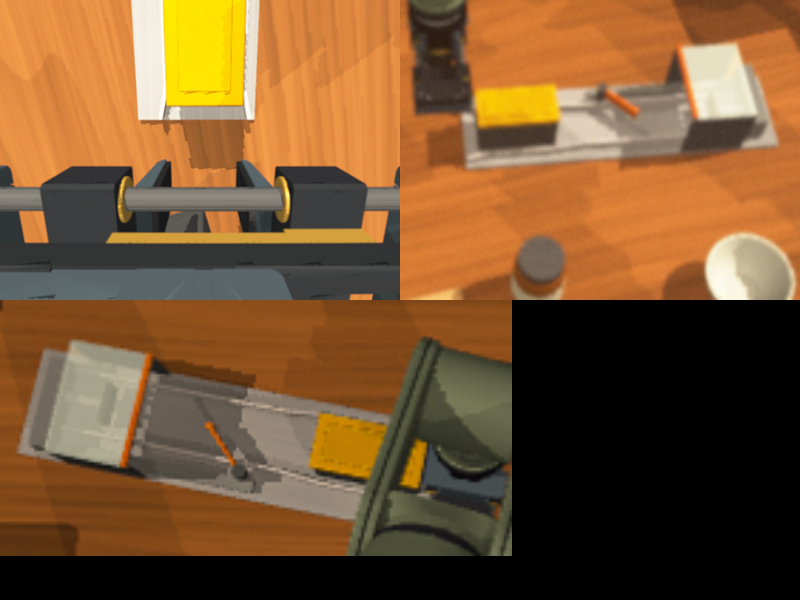

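The tin stands square between the rails with its rear at y ≈ -187. Next I'll lower the closed fingers behind it.

>>> {"op": "send_rows", "data": {"targets": "0 0.001 0 0 0 0 0;0 0.001 0 0 0 0 0;0 0.001 0.02 0 0 0 0;0 0.001 0.04 0 0 0 0;0 0.001 0.053 0 0 0 0;0.01 0.001 0.053 0 0 0 0;0.02 0.001 0.053 0 0 0 0;0.025 0.001 0.053 0 0 0 0;0.03 0.001 0.053 0 0 0 0;0.033 0.001 0.053 0 0 0 0;0.036 0.001 0.053 0 0 0 0;0.039 0.001 0.053 0 0 0 0"}}

```text
time_s: 8.58
ee_pos: [498.3, -70.1, 59.4]
ee_rot: [179.9, 0.0, 80.4]
force: [-0.8, -1.1, 1.4]
gripper_width: 0.5
gripper_force: 0.6
```

>>> {"op": "send_rows", "data": {"targets": "0.004 0 0 0 0 0 0;0.008 0 0 0 0 0 0;0.012 0 0 0 0 0 0;0.016 0 0 0 0 0 0;0.02 0 0 0 0 0 0;0.024 0 0 0 0 0 0;0.028 0 0 0 0 0 0;0.032 0 0 0 0 0 0;0.036 0 0 0 0 0 0;0.04 0 0 0 0 0 0;0.044 0 0 0 0 0 0;0.048 0 0 0 0 0 0"}}

```text
time_s: 9.58
ee_pos: [505.9, -22.4, 58.7]
ee_rot: [-180.0, -0.0, 80.4]
force: [0.8, -1.2, -0.7]
gripper_width: 0.3
gripper_force: 0.5
```

>>> {"op": "send_rows", "data": {"targets": "0.0035 0 0 0 0 0 0;0.007 0 0 0 0 0 0;0.0105 0 0 0 0 0 0;0.014 0 0 0 0 0 0;0.0175 0 0 0 0 0 0;0.021 0 0 0 0 0 0;0.0245 0 0 0 0 0 0;0.028 0 0 0 0 0 0;0.0315 0 0 0 0 0 0;0.035 0 0 0 0 0 0;0.0385 0 0 0 0 0 0;0.042 0 0 0 0 0 0"}}

```text
time_s: 10.58
ee_pos: [513.0, 18.6, 58.7]
ee_rot: [180.0, 0.0, 80.4]
force: [0.2, -2.9, -0.5]
gripper_width: 0.3
gripper_force: 1.6
```

>>> {"op": "send_rows", "data": {"targets": "0.0035 0 0 0 0 0 0;0.007 0 0 0 0 0 0;0.0105 0 0 0 0 0 0;0.014 0 0 0 0 0 0;0.0175 0 0 0 0 0 0;0.021 0 0 0 0 0 0;0.0245 0 0 0 0 0 0;0.028 0 0 0 0 0 0;0.0315 0 0 0 0 0 0;0.035 0 0 0 0 0 0;0.0385 0 0 0 0 0 0;0.042 0 0 0 0 0 0"}}

```text
time_s: 11.58
ee_pos: [520.1, 60.2, 58.8]
ee_rot: [180.0, 0.0, 80.4]
force: [0.4, -5.3, -0.6]
gripper_width: 0.5
gripper_force: 2.4
```

>>> {"op": "send_rows", "data": {"targets": "0.0035 0 0 0 0 0 0;0.007 0 0 0 0 0 0;0.0105 0 0 0 0 0 0;0.014 0 0 0 0 0 0;0.0175 0 0 0 0 0 0;0.021 0 0 0 0 0 0;0.0245 0 0 0 0 0 0;0.028 0 0 0 0 0 0;0.0315 0 0 0 0 0 0;0.035 0 0 0 0 0 0;0.0385 0 0 0 0 0 0;0.042 0 0 0 0 0 0"}}

```text
time_s: 12.58
ee_pos: [527.0, 101.8, 58.8]
ee_rot: [180.0, -0.0, 80.4]
force: [-0.5, -0.9, -0.7]
gripper_width: 0.4
gripper_force: 0.9
```

>>> {"op": "send_rows", "data": {"targets": "0.0035 0 0 0 0 0 0;0.007 0 0 0 0 0 0;0.0105 0 0 0 0 0 0;0.014 0 0 0 0 0 0;0.0175 0 0 0 0 0 0;0.021 0 0 0 0 0 0;0.0245 0 0 0 0 0 0;0.028 0 0 0 0 0 0;0.0315 0 0 0 0 0 0;0.035 0 0 0 0 0 0;0.0385 0 0 0 0 0 0;0.042 0 0 0 0 0 0"}}

```text
time_s: 13.58
ee_pos: [534.0, 143.1, 58.8]
ee_rot: [180.0, -0.0, 80.4]
force: [0.8, -1.3, 0.3]
gripper_width: 0.6
gripper_force: 0.8
```

>>> {"op": "send_rows", "data": {"targets": "0.002 0 0 0 0 0 0;0.004 0 0 0 0 0 0;0.006 0 0 0 0 0 0;0.008 0 0 0 0 0 0;0.01 0 0 0 0 0 0;0.012 0 0 0 0 0 0;0.014 0 0 0 0 0 0;0.016 0 0 0 0 0 0;0.018 0 0 0 0 0 0;0.02 0 0 0 0 0 0;0.022 0 0 0 0 0 0;0.024 0 0 0 0 0 0"}}

```text
time_s: 14.58
ee_pos: [537.8, 166.3, 58.8]
ee_rot: [-180.0, 0.0, 80.4]
force: [0.5, -3.8, 0.3]
gripper_width: 0.5
gripper_force: 1.9
```

>>> {"op": "send_rows", "data": {"targets": "0.001 0 0 0 0 0 0;0.002 0 0 0 0 0 0;0.003 0 0 0 0 0 0;0.004 0 0 0 0 0 0;0.005 0 0 0 0 0 0;0.006 0 0 0 0 0 0"}}

```text
time_s: 15.08
ee_pos: [538.7, 171.5, 58.8]
ee_rot: [-180.0, 0.1, 80.4]
force: [0.2, -6.2, 2.8]
gripper_width: 0.2
gripper_force: 3.3
```

The force reads about 6 N, which fits the rear being about 49 mm past the hinge. I need about 11 mm more, with the solid end at about 16 mm.

>>> {"op": "send_rows", "data": {"targets": "0.001 0 0 0 0 0 0;0.002 0 0 0 0 0 0;0.003 0 0 0 0 0 0;0.004 0 0 0 0 0 0;0.005 0 0 0 0 0 0;0.006 0 0 0 0 0 0;0.007 0 0 0 0 0 0;0.008 0 0 0 0 0 0;0.009 0 0 0 0 0 0;0.01 0 0 0 0 0 0"}}

```text
time_s: 15.92
ee_pos: [540.1, 180.0, 58.9]
ee_rot: [-180.0, 0.2, 80.5]
force: [0.4, -11.3, 4.2]
gripper_width: 0.4
gripper_force: 5.5
```

>>> {"op": "send_rows", "data": {"targets": "0.0005 0 0 0 0 0 0;0.001 0 0 0 0 0 0;0.0015 0 0 0 0 0 0;0.002 0 0 0 0 0 0;0.002 0 0 0 0 0 0"}}

```text
time_s: 16.33
ee_pos: [540.4, 181.7, 58.9]
ee_rot: [-180.0, 0.3, 80.5]
force: [-0.3, -11.1, 4.6]
gripper_width: 0.4
gripper_force: 5.7
```

Run:
```python
from h import *
f=grab("wrist");t=grab("top");g=grab("scene")
c=np.zeros((600,800,3),np.uint8); c[:300,:400]=cv2.resize(f["image"],(400,300)); c[:,400:]=cv2.resize(g["image"][140:230,290:350],(400,600),interpolation=cv2.INTER_CUBIC)
c[300:556,:400]=cv2.resize(t["image"][160:250,105:245],(400,256)); cv2.imwrite("pics/c4.png",c)
s=env.state();print(s["ee_pos"],s["force"])
```

```text
[540.40540462 181.66262437  58.92375057] [ -0.49414454 -12.13856058   4.11091321]
```

View pics/c4.png

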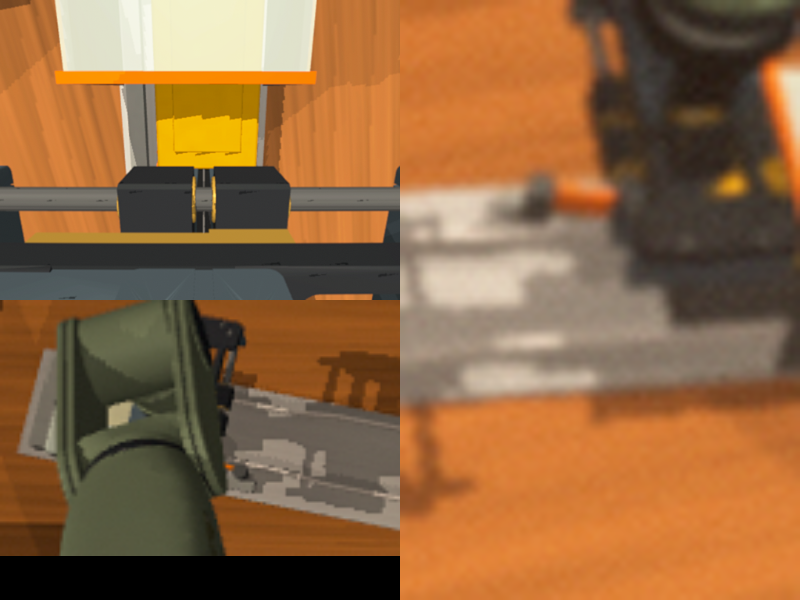

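The flap (scene crop (580,195)) still lies open along the lane, so I'm going on in small steps.

>>> {"op": "send_rows", "data": {"targets": "0.0005 0 0 0 0 0 0;0.001 0 0 0 0 0 0;0.0015 0 0 0 0 0 0;0.002 0 0 0 0 0 0;0.002 0 0 0 0 0 0"}}

```text
time_s: 16.9
ee_pos: [540.7, 183.4, 58.9]
ee_rot: [-180.0, 0.3, 80.5]
force: [0.5, -12.2, 4.1]
gripper_width: 0.5
gripper_force: 6.0
```

>>> {"op": "send_rows", "data": {"targets": "0.0005 0 0 0 0 0 0;0.001 0 0 0 0 0 0;0.0015 0 0 0 0 0 0;0.0015 0 0 0 0 0 0"}}

```text
time_s: 17.23
ee_pos: [541.0, 185.0, 59.0]
ee_rot: [-180.0, 0.3, 80.5]
force: [-0.6, -11.6, 4.9]
gripper_width: 0.3
gripper_force: 5.9
```

Run:
```python
from h import *
g=grab("scene")
cv2.imwrite("pics/c5.png",cv2.resize(g["image"][140:230,290:350],(400,600),interpolation=cv2.INTER_CUBIC))
s=env.state();print(s["ee_pos"],s["force"])
```

```text
[540.97382817 185.01171489  58.92367517] [ -0.14796406 -11.72845992   4.1343773 ]
```

View pics/c5.png

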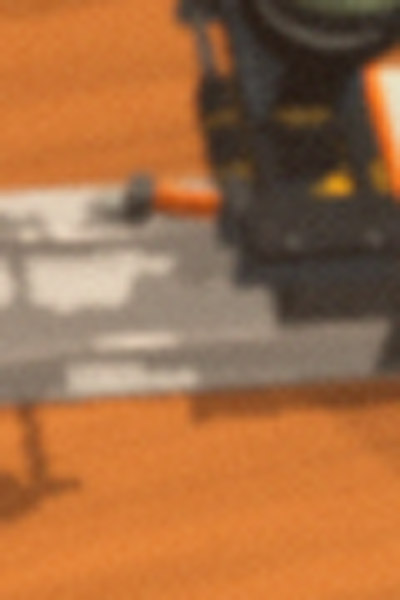

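The flap is still open, at (180,200) in this crop, and the force is flat near 12 N. I'll step on and track the flap's slope numerically.

```bash
cat > flap.py <<'E'
from h import *
g=grab("scene"); im=g["image"][140:230,290:350]
hsv=cv2.cvtColor(im,cv2.COLOR_BGR2HSV); m=cv2.inRange(hsv,(3,190,120),(14,255,255)); m[:20]=0;m[45:]=0;m[:,:20]=0;m[:,50:]=0
m[:, :]=m; ys,xs=np.nonzero(m); ok=(xs>20)&(ys>25); xs,ys=xs[ok],ys[ok]
print(len(xs), xs.min(),xs.max(),ys.min(),ys.max(), "slope",np.polyfit(xs,ys,1)[0])
s=env.state();print(s["ee_pos"],s["force"])
E
python3 flap.py
```

```text
23 24 31 28 31 slope 0.11244541484716152
[540.96743244 185.00099109  58.94648694] [ -0.66303427 -11.66035898   4.0965126 ]
```

>>> {"op": "send_rows", "data": {"targets": "0.0005 0 0 0 0 0 0;0.001 0 0 0 0 0 0;0.0015 0 0 0 0 0 0;0.0015 0 0 0 0 0 0"}}

```text
time_s: 17.67
ee_pos: [540.8, 185.9, 58.9]
ee_rot: [-179.9, 0.3, 80.5]
force: [-0.6, -13.4, 4.9]
gripper_width: 0.1
gripper_force: 6.8
```

```bash
python3 flap.py
```

```text
31 23 34 30 38 slope 0.662074042911233
[540.79177297 185.90009499  58.90383572] [ -1.41870664 -13.80979152   4.95006273]
```

The slope jumped to 0.66, close to the shut angle at the start, so the flap has snapped shut. The force was about 14 N. I'll back off gently.

>>> {"op": "send_rows", "data": {"targets": "-0.002 0 0 0 0 0 0;-0.004 0 0 0 0 0 0;-0.006 0 0 0 0 0 0;-0.008 0 0 0 0 0 0;-0.01 0 0 0 0 0 0;-0.013 0 0 0 0 0 0;-0.016 0 0 0 0 0 0;-0.02 0 0 0 0 0 0;-0.025 0 0 0 0 0 0;-0.035 0 0 0 0 0 0;-0.045 0 0 0 0 0 0;-0.055 0 0 0 0 0 0"}}

```text
time_s: 18.72
ee_pos: [532.2, 134.3, 58.7]
ee_rot: [-180.0, -0.0, 80.4]
force: [-0.1, 0.5, 0.7]
gripper_width: 0.5
gripper_force: 0.0
```

>>> {"op": "send_rows", "data": {"targets": "-0.02 0 -0.02 0 0 0 0;-0.04 0 -0.05 0 0 0 0;-0.07 0 -0.08 0 0 0 0;-0.11 0 -0.11 0 0 0 0;-0.15 0 -0.14 0 0 0 0;-0.19 0 -0.14 0 0 0 0;-0.23 0 -0.14 0 0 0 0;-0.26 0 -0.14 0 0 0 0;-0.28 0 -0.14 0 0 0 0;-0.28 0 -0.14 0 0 0 0;-0.28 0 -0.14 0 0 0 0"}}

```text
time_s: 19.63
ee_pos: [485.3, -142.1, 198.7]
ee_rot: [-180.0, -0.1, 80.2]
force: [0.6, -0.5, -0.6]
gripper_width: 0.6
gripper_force: 0.0
```

```bash
python3 flap.py
python3 - <<'E'
from h import *
t=grab("top");g=grab("scene")
c=np.zeros((600,800,3),np.uint8); c[:300]=cv2.resize(t["image"][160:250,105:345],(800,300),interpolation=cv2.INTER_CUBIC); c[300:,:600]=cv2.resize(g["image"][140:250,175:395],(600,300),interpolation=cv2.INTER_CUBIC)
cv2.imwrite("pics/c6.png",c)
E
```

```text
43 23 36 30 39 slope 0.6222542945649118
[ 485.54003102 -141.13220937  198.61784213] [-0.52893885  0.08467611  0.55489833]
```

View pics/c6.png

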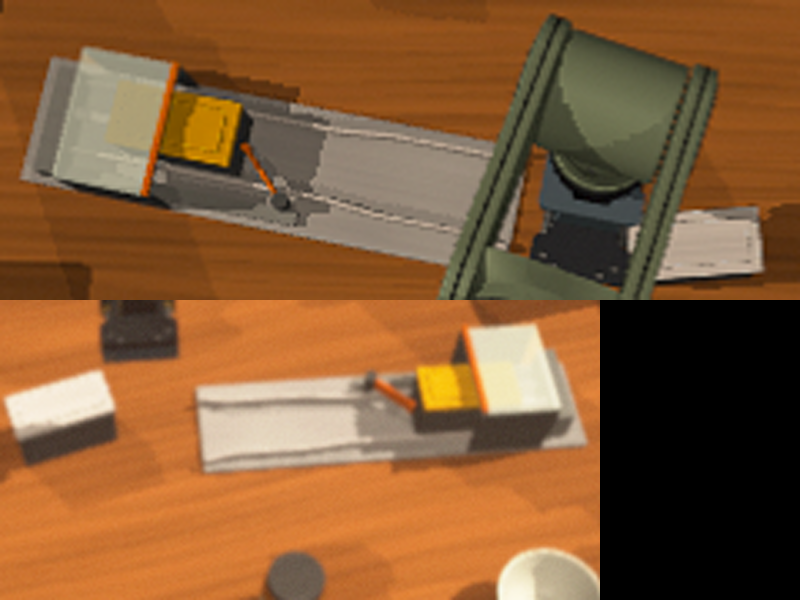

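The picture shows the tin wholly past the shut flap: the tip at (244,145) meets its rear, and the hinge is at (280,200). The bare-lid tin and the jar haven't moved, so I'm handing in.

```bash
python3 -c "
from workcell import env
print(env.job_done())"
```

```text
the job is handed in; nothing more can be done
None
```

The yellow-lid tin is wholly past the flap, which has snapped shut behind it; the push read at most about 14 N, the bare-lid tin and jar weren't touched, and the job was handed in at about 20 s (no verdict was returned).

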